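Change over the pill trays on the bedside stand

ROBOT

A 6-joint arm with a two-finger parallel gripper is mounted at the origin on the work surface. World frame = base frame: x ahead of the robot, y to its left, z up, the work surface at z = 0. Lengths are in mm, angles in rad, forces in N, time in s.
With the tool pointing down it reaches from about 325 to 875 mm from the base axis. Payload 4.4 kg.
Tool frame: the origin (TCP) lies at the very end of the fingers, on their centre line; the grasp point (between the pads) lies 19 mm behind it; x points along the fingers, z is the direction in which the jaws open and shut, and the axes are right-handed (so a half turn about x gives the same grasp; the last joint's range is limited). The gripper opens to 85 mm and grips with 20 to 120 N. Pads are 22 mm wide; open, the fingers measure 114 mm over their backs; the gripper's body (76 mm by 85 mm) begins 54 mm behind the grasp point. The pads swing forward as they close: fully open they stand 13 mm farther back than shut.
Start: joints at [1.038, 0.207, 1.542, -0, 1.393, -0.15], TCP at [214.25, 533.596, 231.282] pointing down, gripper open.
Joint ranges: [-2.73, 2.73], [-0.86, 2.22], [0.23, 2.46], [-1.11, 4.25], [0.08, 2.63], [-2.82, 2.82]. Speed limits (rad/s): [2.79, 2.79, 3.14, 3.14, 3.14, 3.14].

INTERFACE

Orientations are given as a unit quaternion [x, y, z, w].
In Python, from plant import bot gives the robot as it stands.
- The arm moves only by the tool jog_arm, never from a script. Its argument "increments" is a list of rows, each a list of 2 entries, a list of its own where there are three numbers: the shift along the tool's x, y, z in cm, then the turn, a rotation vector about the tool's x, y, z in degrees. In form: [[[x, y, z], [ax, ay, az]], ...]. A call has exactly 8 rows; each row is the pose to reach, as a shift and turn from the pose commanded when the call began, along the tool's axes at that moment; what a row does not reach only later rows make up. A row lasts 1/10 s, in which the tool goes at most 50 mm and 8.59 degrees, less where a joint would pass 70% of its speed; a pose out of reach is approached as far as the arm can. A call with a gripper value outside its range is refused whole. "fingers" is the opening in per cent of the stroke, from 0 (shut) to 100 (fully open), set as the call begins (left out, the last holds). The fingers move at their own pace and stop on an object; "force" is the grip in N (left out, the last holds). Time passes only in rows, so rows that repeat a pose let the fingers close, or fill a call up. It gives the time, the measured TCP pose, the force and the opening at its end, in the units of the state.
- bot.get_state(): the state, without advancing time (a new reading comes with each control period).
- bot.read_camera(name): name is "side" or "top"; returns a dict with "frame" (400x640x3 uint8, red, green, blue), "z_map" (400x640 float32, mm along the optical axis (not along the pixel's ray), 0 where there is no reading), "mtx" (3x3 intrinsics, pixels), "origin" and "attitude" of the camera in the world. Camera axes: x right, y down, z forward; pixel columns grow to the right and rows downward; lengths in mm; the calibration is good to about 2 mm. A picture is of the moment at which its call begins.
- bot.finish_job(): hands the job in, once; it reports no verdict.
Trained networks look in a picture, given as the dict that the camera call returned (one of the last four; its "shot" number tells which), for a name from the list of things; names that differ only in an ending like _2 or _b are one class to them, and where a whole thing is asked for, a point or a joint stands for the part that bears it (a point fixed in the world has none). Each returns a list of dicts, best first, with "p" (0 to 1); they miss things now and then, are a little off and sometimes report something else, mostly with a low value. They report only what shows in the picture. A call takes as long as a camera call.
- bot.recognise(name, picture): "point" ([x, y, z] in mm, in world coordinates, good to about 4 mm: the middle of the surface that is visible of it).
- bot.trace(name, picture): "mask" (400x640 bool, what is visible of it).
The state is a dict: "time": time; "joints": joint angles; "dq": joint speeds; "tau": joint torques, N m; "tcp_pos": TCP position; "ee_rot": TCP orientation; "ft_force": force on the tool from outside, world axes, zero at the start; "torque": the same for the moment, N m; "opening": opening from 0.0 (shut) to 1.0 (fully open).
Only numpy, scipy, OpenCV 4.12 (cv2) and the standard library are available. Lean on these libraries where they do the work, as an engineer would, in place of code of your own. Each camera call takes 0.05 s, during which the arm holds its last target.

TASK

Change over the two pill trays stuck on the bedside stand. With a fingertip, push the lid of the empty tray, which was left open, back until it clicks fully shut, and push the lid of the filled tray open to its second click, so that its first two compartments are open and the third dose stays covered all the while. Only push, gently, without pinching or lifting anything, and leave the other things on the stand where they are.

Things in the scene. Friction and masses are not known exactly. Their poses are not given: they have to be found in the camera images.
- stand: bedside stand of two low nested green plastic stools, top 340 mm (x) by 420 mm (y), 180 mm high; fixed; origin on the floor of the platform under its centre, x axis away from the robot, y axis to the left
- full_tray: the filled tray (tablets in all its compartments, lid shut or almost shut): a long white four-compartment dose tray, 54 mm wide (x), 150 mm long (y), 25 mm high over its side walls, stuck down on the stand's top, not movable. Origin under its centre; its y axis runs along the lid's rails in the direction in which the lid OPENS, its x axis points away from the robot. The compartments lie at y = -54, -18, 18, 54 mm; the first is the one at the -y end.
- full_lid (a joint): how far that tray's clear sliding lid is open, in m, along the tray's +y: 0 is fully shut, 0.110 the end of its travel. Starts between 0 and 0.012. The lid clicks into a stop at 0 (shut), 0.036 (one compartment open), 0.072 (two) and 0.108 (three). It slides with under 1 N; within 3 mm of a stop a sprung nib pulls it in, so that the push drops to nothing, and about 5 N push it out again.
- full_rib (a point): middle of the top edge of the upright thumb rib on that lid: a cross bar 38 mm wide (tray x), 4 mm thick (tray y), standing 10 mm above the lid and 7.5 mm above the tray's side walls; it moves with the lid, and stands 8 mm in from the lid's -y edge. Its top is 32.5 mm above the stand's top; its axes are those of the tray. Both its faces can be pushed.
- empty_tray: the empty tray (no tablets, lid left more than two compartments open): a long white four-compartment dose tray, 54 mm wide (x), 150 mm long (y), 25 mm high over its side walls, stuck down on the stand's top, not movable. Origin under its centre; its y axis runs along the lid's rails in the direction in which the lid OPENS, its x axis points away from the robot. The compartments lie at y = -54, -18, 18, 54 mm; the first is the one at the -y end.
- empty_lid (a joint): how far that tray's clear sliding lid is open, in m, along the tray's +y: 0 is fully shut, 0.110 the end of its travel. Starts between 0.080 and 0.102. The lid clicks into a stop at 0 (shut), 0.036 (one compartment open), 0.072 (two) and 0.108 (three). It slides with under 1 N; within 3 mm of a stop a sprung nib pulls it in, so that the push drops to nothing, and about 5 N push it out again.
- empty_rib (a point): middle of the top edge of the upright thumb rib on that lid: a cross bar 38 mm wide (tray x), 4 mm thick (tray y), standing 10 mm above the lid and 7.5 mm above the tray's side walls; it moves with the lid, and stands 8 mm in from the lid's -y edge. Its top is 32.5 mm above the stand's top; its axes are those of the tray. Both its faces can be pushed.
- lota: steel lota with its lid on, round-bellied, 86 mm across, 115 mm tall; origin at the centre of its foot; stands in the back row of the stand; to be left alone
- parrot: ceramic parrot on a round stump, 50 mm across, 96 mm tall; origin under the stump's centre; back row; to be left alone
- mirror: small wooden table mirror, 110 mm wide, foot 56 mm deep, 137 mm tall; origin under the foot's centre; back row; to be left alone
- pillbox: yellow flip-top pill box, 61 x 33 x 24 mm; origin under its centre; at the stand's left (+y) end; to be left alone
- clip: chrome bulldog clip lying flat, 38 x 34 mm, 14 mm high; origin under its centre; at the stand's left (+y) end; to be left alone
- tin: round ointment tin, 44 mm across, 15 mm high; origin under its centre; at the stand's right (-y) end; to be left alone

How it is judged:
By the outcome, as a careful person would: the job done as asked, in the order asked, and still so for the second after the job is handed in, with the robot touching nothing.
It also fails if it takes over 59 s, if anything falls off the work surface, if the arm or the gripper's body presses on something with over 40 N, if the wrist force passes 120 N, or if a joint passes its speed limit or range.

## Working session

There is one attempt and no reset: what is moved stays moved. The work goes in short steps, Python scripts to look and compute and a tool call to move; the robot and the scene stay as the last step left them, time stands still between calls to the robot, and variables do not carry over. Pictures are saved under pics/ and viewed, and the job is handed in when it is done.

Besides the shell and the picture viewer there is one more tool, called after "Request:" as a command line: name --argument value ..., lists and objects as JSON in quotes. jog_arm: Moves the arm, as the interface text tells. Its arguments: {"type":"object","properties":{"increments":{"type":"array","items":{"type":"array"}},"fingers":{"type":"number"},"force":{"type":"number"}},"required":["increments"]}

```bash
mkdir -p pics; ls; python3 - <<'E'
from plant import bot
import cv2, numpy as np
s=bot.get_state(); print({k:np.round(v,3) for k,v in s.items()})
for n in ["top","side"]:
    p=bot.read_camera(n); cv2.imwrite(f"pics/{n}0.png",p["frame"][:,:,::-1])
    np.savez(f"{n}0.npz",**{k:p[k] for k in ["frame","z_map","mtx","origin","attitude"]})
    print(n,p["mtx"],p["origin"],p["attitude"])
    for t in ["full_tray","empty_tray","full_rib","empty_rib","full_lid","empty_lid","lota","parrot","mirror","pillbox","clip","tin","stand"]:
        print(t,[(np.round(d["point"],1).tolist(),round(d["p"],2)) for d in bot.recognise(t,p)][:3])
E
```

```text
pics
{'time': np.float64(0.0), 'joints': array([ 1.039,  0.207,  1.543, -0.   ,  1.394, -0.151]), 'dq': array([ 0.   , -0.   ,  0.001,  0.001,  0.001,  0.   ]), 'tau': array([ 1.0000e-03, -3.8304e+01, -2.9160e+01, -0.0000e+00,  1.0000e-02,
        0.0000e+00]), 'tcp_pos': array([213.846, 532.909, 230.083]), 'ee_rot': array([-0.396,  0.587,  0.396,  0.585]), 'ft_force': array([-0.7  , -0.507,  0.835]), 'torque': array([ 0.045, -0.013,  0.021]), 'opening': np.float64(1.002)}
top [[469.84378224   0.         325.4239505 ]
 [  0.         469.84378224 197.72072142]
 [  0.           0.           1.        ]] [501.46464874  53.94921507 933.47324119] [ 0.71535661 -0.69661628  0.03700011 -0.04026996]
full_tray [([558.9, 29.5, 203.4], 0.63)]
empty_tray [([478.5, 25.2, 200.3], 0.8), ([576.9, 69.7, 180.6], 0.42)]
full_rib [([558.1, 34.8, 203.4], 0.9)]
empty_rib [([472.3, 73.7, 203.0], 0.68)]
full_lid [([559.3, 34.6, 202.1], 0.9)]
empty_lid [([472.1, 73.1, 199.0], 0.72), ([671.8, 204.0, 245.0], 0.44)]
lota [([701.7, -57.3, 274.6], 0.73), ([556.2, 34.9, 201.5], 0.32)]
parrot [([665.2, 83.6, 245.5],
[... 265 characters left out ...]
   ]] [ 406.33208906 -603.26193391  729.47624166] [ 0.89807437 -0.13891946  0.0691299  -0.41156393]
full_tray [([560.3, 3.0, 200.3], 0.55)]
empty_tray [([477.0, -3.1, 198.4], 0.93)]
full_rib [([566.1, 29.0, 201.7], 0.79), ([475.0, 66.4, 203.7], 0.26)]
empty_rib [([474.8, 67.5, 201.8], 0.66)]
full_lid [([561.1, 27.3, 197.3], 0.81)]
empty_lid [([476.8, 69.1, 198.5], 0.76), ([562.0, 27.2, 199.3], 0.45)]
lota [([697.1, -80.1, 244.0], 0.8), ([561.2, 5.0, 199.1], 0.64)]
parrot []
mirror [([665.8, 189.7, 233.9], 0.81)]
pillbox [([445.3, 214.2, 204.1], 0.97), ([664.5, 188.7, 231.0], 0.43)]
clip [([558.8, 239.5, 189.7], 0.71)]
tin [([565.7, -127.0, 191.5], 0.87)]
stand [([543.4, -93.1, 180.6], 0.69)]
```

```bash
python3 - <<'E'
import cv2,numpy as np
a=cv2.imread("pics/top0.png");b=cv2.imread("pics/side0.png")
cv2.imwrite("pics/top0c.png",cv2.resize(a[120:320,180:446],None,fx=3,fy=3,interpolation=cv2.INTER_CUBIC)[:600,:800])
E
```

```text
(no output)
```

View pics/top0.png

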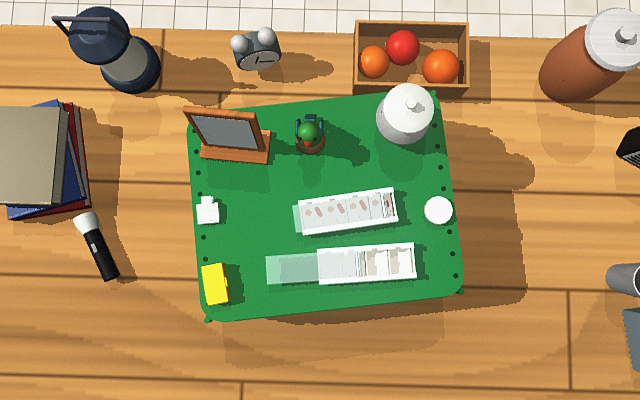

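View pics/side0.png

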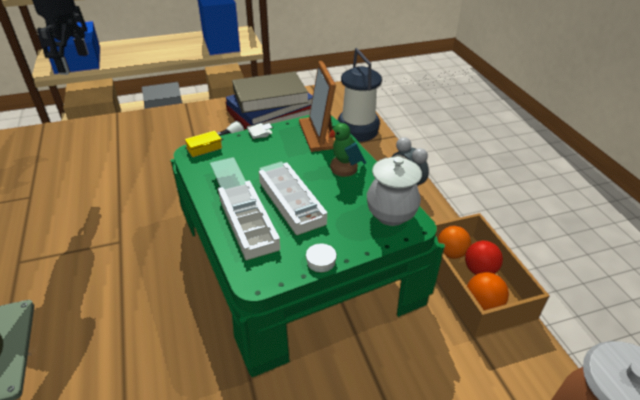

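View pics/top0c.png

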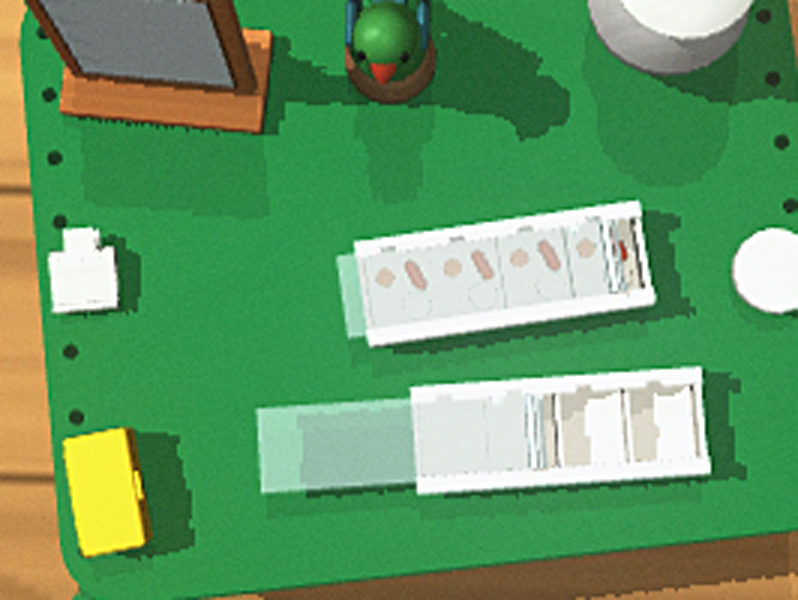

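```bash
cat > h.py <<'E'
import numpy as np,cv2
from scipy.spatial.transform import Rotation as R
def back(p,uv,z):
    uv=np.atleast_2d(uv).astype(float)
    K=p["mtx"];d=np.c_[(uv[:,0]-K[0,2])/K[0,0],(uv[:,1]-K[1,2])/K[1,1],np.ones(len(uv))]
    d=R.from_quat(p["attitude"]).apply(d);o=np.array(p["origin"])
    return o+d*((z-o[2])/d[:,2])[:,None]
def proj(p,X):
    K=p["mtx"];c=R.from_quat(p["attitude"]).inv().apply(np.atleast_2d(X)-np.array(p["origin"]))
    return np.c_[K[0,0]*c[:,0]/c[:,2]+K[0,2],K[1,1]*c[:,1]/c[:,2]+K[1,2]]
E
python3 - <<'E'
from h import *
p=dict(np.load("top0.npz"))
K=p["mtx"];z=p["z_map"]
v,u=np.mgrid[:400,:640]
c=np.stack([(u-K[0,2])/K[0,0]*z,(v-K[1,2])/K[1,1]*z,z],-1).reshape(-1,3)
W=R.from_quat(p["attitude"]).apply(c)+p["origin"]; W=W.reshape(400,640,3)
# stand plane height check
print("stand z",np.median(W[300:310,230:400,2]),np.median(W[165:180,200:380,2]))
f=p["frame"].astype(int)
C={"full":[(357,241),(639,202),(655,302),(370,345)],"empty":[(411,387),(700,368),(710,473),(418,493)]}
rib={"full":(613,254),"empty":(536,432)}
for k,q in C.items():
    uv=np.array(q)/3+[180,120]-0.33
    X=back(p,uv,205); 
    d=(X[0]+X[3]-X[1]-X[2])[:2];L=np.linalg.norm(d)/2;yd=d/np.linalg.norm(d)
    print(k,np.round(X[:,:2],1).tolist(),"len",L,"w",np.linalg.norm(X[0]-X[3]),np.linalg.norm(X[1]-X[2]),"ctr",X.mean(0)[:2],"yaw",np.degrees(np.arctan2(-yd[0],yd[1])))
    r=back(p,np.array(rib[k])/3+[180,120]-.33,212.5)[0]
    print(" rib",r,"tray y",(r[:2]-X.mean(0)[:2])@yd)
    m=np.zeros((400,640),np.uint8);cv2.fillPoly(m,[np.round(uv).astype(int)],1)
    h=W[...,2][m>0];print(" z pct",np.percentile(h,[5,50,90,99]))
    # row of heights along the centre line
    ctr=X.mean(0)
    for yy in range(-80,100,4):
        pt=proj(p,[[*(ctr[:2]+yd*yy),208]])[0]; i=np.round(pt).astype(int); print(yy,round(float(W[i[1],i[0],2]),1),end="; ")
    print()
s=np.array([-.396,.587,.396,.585]);print(R.from_quat(s).as_matrix().round(3))
# zoom of tray ribs
a=p["frame"][:,:,::-1]
z1=cv2.resize(a[180:245,345:405],None,fx=9,fy=9,interpolation=cv2.INTER_NEAREST)
z2=cv2.resize(a[235:300,335:395],None,fx=9,fy=9,interpolation=cv2.INTER_NEAREST)
cv2.imwrite("pics/zoom.png",cv2.resize(np.hstack([z1,z2]),(800,433)))
E
```

```text
stand z 179.40262187341415 180.15252148609005
full [[576.7, 100.0], [601.0, -46.2], [549.1, -55.1], [523.0, 91.5]] len 148.55908826728447 w 54.37120015988639 52.668764779842796 ctr [562.4388762   22.55764339] yaw 9.761921565906446
 rib [572.68266295 -32.1500513  212.5       ] tray y -55.6524519035807
 z pct [187.06288256 203.05471298 205.83032069 212.20082806]
-80 180.0; -76 179.2; -72 202.2; -68 191.8; -64 182.6; -60 189.0; -56 212.0; -52 202.6; -48 201.7; -44 203.2; -40 198.4; -36 201.9; -32 201.7; -28 203.0; -24 202.7; -20 202.3; -16 204.7; -12 201.3; -8 202.3; -4 204.3; 0 204.7; 4 203.2; 8 202.7; 12 933.5; 16 202.5; 20 202.9; 24 201.9; 28 203.6; 32 204.7; 36 201.7; 40 204.1; 44 203.1; 48 200.4; 52 202.9; 56 204.9; 60 202.6; 64 204.0; 68 201.9; 72 206.4; 76 203.0; 80 201.8; 84 199.7; 88 180.3; 92 182.5; 96 179.2; 
empty [[502.0, 69.8], [515.7, -78.5], [462.5, -84.0], [448.4, 64.7]] len 149.10863547433766 w 53.836225741649265 53.479679974744705 ctr [482.17855945  -7.01308293] yaw 5.339304722519475
 rib [481.06609532   5.64548836 212.5       ] tray y 12.707165817505762
 z pct [181.20649687 201.82380365 205.70390964 212.73401673]
-80 179.2; -76 180.8; -72 199.5; -68 185.8; -64 182.9; -60 183.4; -56 181.1; -52 184.5; -48 182.7; -44 181.6; -40 184.0; -36 182.8; -32 933.5; -28 183.7; -24 183.5; -20 184.2; -16 182.6; -12 184.1; -8 182.0; -4 182.2; 0 199.3; 4 183.9; 8 202.9; 12 201.1; 16 210.2; 20 201.8; 24 200.9; 28 201.6; 32 201.4; 36 203.9; 40 202.8; 44 200.6; 48 202.2; 52 203.2; 56 204.4; 60 203.7; 64 203.9; 68 201.6; 72 200.8; 76 202.4; 80 200.8; 84 202.7; 88 202.0; 92 204.0; 96 201.5; 
[[-0.002 -0.928  0.373]
 [-0.002  0.373  0.928]
 [-1.     0.002 -0.002]]
```

View pics/zoom.png

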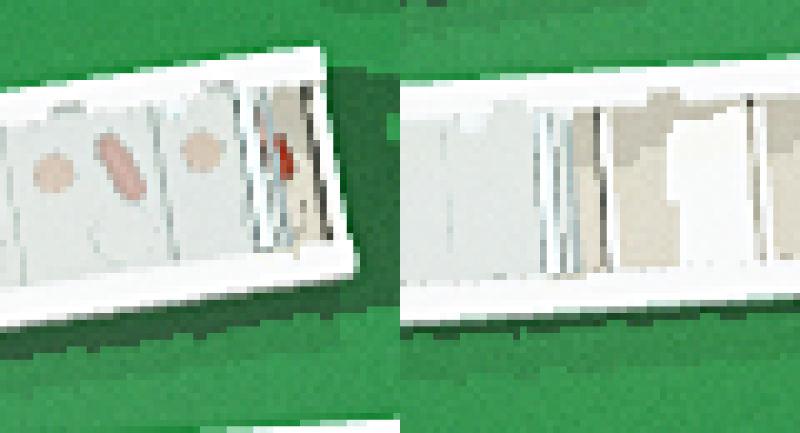

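Request:
jog_arm --increments '[[[0,-2,-1.7],[-3.4,0,0]],[[0,-5,-4.2],[-6.8,0,0]],[[0,-8,-6.7],[-10.2,0,0]],[[0,-11,-9.2],[-13.6,0,0]],[[0,-14,-11.7],[-17,0,0]],[[0,-17,-14.2],[-20.4,0,0]],[[0,-20,-16.7],[-23.8,0,0]],[[0,-21.5,-18],[-27.2,0,0]]]' --fingers 0 --force 20

```text
time: 2.2
tcp_pos: [347.8, 284.2, 231.5]
ee_rot: [0.523, -0.476, -0.522, -0.476]
ft_force: [0.2, -0.4, -0.2]
opening: 0.001
```

Request:
jog_arm --increments '[[[0,-1,-2.5],[0,0,0]],[[0,-2.7,-6.5],[0,0,0]],[[0,-4.4,-10.5],[0,0,0]],[[0,-6.1,-14.5],[0,0,0]],[[0,-7.8,-18.5],[0,0,0]],[[0,-9.3,-22.2],[0,0,0]],[[0,-10.4,-24.8],[0,0,0]],[[0,-10.7,-25.7],[0,0,0]]]'

```text
time: 3.0
tcp_pos: [478.3, 38.0, 231.5]
ee_rot: [0.522, -0.477, -0.521, -0.477]
ft_force: [-0.2, -0.3, -0.5]
opening: -0.002
```

```bash
python3 - <<'E'
from h import *
from plant import bot
s=bot.get_state();print(s["time"],s["tcp_pos"],s["ft_force"],R.from_quat(s["ee_rot"]).as_matrix().round(4).tolist())
for n in ["top","side"]:
    p=bot.read_camera(n)
    np.savez(f"{n}1.npz",**{k:p[k] for k in ["frame","z_map","mtx","origin","attitude"]})
    if n=="side": 
        a=p["frame"][:,:,::-1].copy();print(proj(p,s["tcp_pos"]))
        cv2.imwrite("pics/side1.png",cv2.resize(a[110:310,150:416],None,fx=3,fy=3,interpolation=cv2.INTER_CUBIC))
        K=p["mtx"];z=p["z_map"];v,u=np.mgrid[:400,:640]
        c=np.stack([(u-K[0,2])/K[0,0]*z,(v-K[1,2])/K[1,1]*z,z],-1).reshape(-1,3)
        W=R.from_quat(p["attitude"]).apply(c)+p["origin"];W=W[(z.ravel()>0)]
        t=s["tcp_pos"];m=(abs(W[:,0]-t[0])<25)&(abs(W[:,1]-t[1])<25)&(W[:,2]>216)&(W[:,2]<245)
        P=W[m];print(len(P),P.min(0),P.max(0),np.percentile(P,[1,5],axis=0))
E
```

```text
3.0 [478.30981267  38.02734319 231.51764579] [-0.15934206 -0.31562016 -0.53017792] [[0.0009, -0.996, -0.0893], [-0.0006, -0.0893, 0.996], [-1.0, -0.0008, -0.0007]]
[[238.31478246 181.08716354]]
80 [466.43541856  22.70567818 230.52599153] [489.04399623  41.93096266 244.77540663] [[466.6387386   22.89145286 230.62181924]
 [467.24697779  23.27293769 232.28981551]]
```

View pics/side1.png

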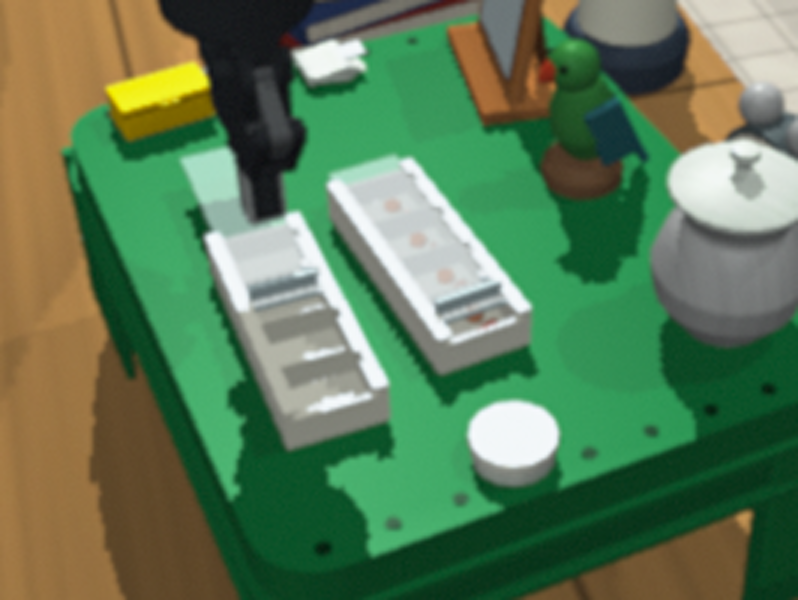

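Request:
jog_arm --increments '[[[0.6,0,0],[0,0,0]],[[1.2,0,0],[0,0,0]],[[1.8,0,0],[0,0,0]],[[2.2,0,0],[0,0,0]],[[2.4,0,0],[0,0,0]],[[2.4,0,-0.3],[0,0,0]],[[2.4,0,-0.6],[0,0,0]],[[2.4,0,-0.8],[0,0,0]]]'

```text
time: 3.9
tcp_pos: [478.2, 32.1, 207.6]
ee_rot: [0.523, -0.476, -0.522, -0.476]
ft_force: [-0.3, 0.2, 0.1]
opening: 0.002
```

```bash
python3 - <<'E'
from h import *
from plant import bot
s=bot.get_state();print(s["time"],s["tcp_pos"],s["ft_force"])
for n in ["side"]:
    p=bot.read_camera(n);a=p["frame"][:,:,::-1]
    cv2.imwrite("pics/side2.png",cv2.resize(a[140:260,190:350],None,fx=5,fy=5,interpolation=cv2.INTER_CUBIC))
E
```

```text
3.9 [478.17019067  32.12796399 207.61909148] [-0.2583774   0.16986295  0.14651207]
```

View pics/side2.png

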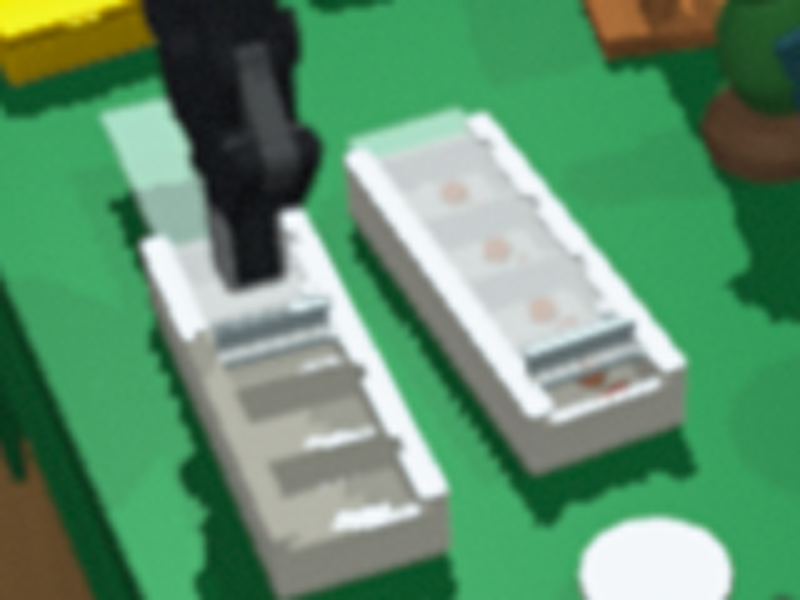

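Request:
jog_arm --increments '[[[0,0,-0.3],[0,0,0]],[[0,0,-0.6],[0,0,0]],[[0,0,-0.9],[0,0,0]],[[0,0,-1.2],[0,0,0]],[[0,0,-1.5],[0,0,0]],[[0,0,-1.8],[0,0,0]],[[0,0,-2.1],[0,0,0]],[[0,0,-2.4],[0,0,0]]]'

```text
time: 4.75
tcp_pos: [480.1, 8.5, 207.3]
ee_rot: [-0.523, 0.476, 0.523, 0.476]
ft_force: [-0.0, 1.7, -0.8]
opening: -0.002
```

Request:
jog_arm --increments '[[[0,0,-0.4],[0,0,0]],[[0,0,-0.8],[0,0,0]],[[0,0,-1.2],[0,0,0]],[[0,0,-1.6],[0,0,0]],[[0,0,-2.0],[0,0,0]],[[0,0,-2.4],[0,0,0]],[[0,0,-2.8],[0,0,0]],[[0,0,-3.2],[0,0,0]]]'

```text
time: 5.55
tcp_pos: [483.0, -23.7, 207.2]
ee_rot: [0.523, -0.476, -0.523, -0.476]
ft_force: [0.6, 0.7, -0.1]
opening: 0.0
```

Request:
jog_arm --increments '[[[0,0,-0.3],[0,0,0]],[[0,0,-0.6],[0,0,0]],[[0,0,-0.9],[0,0,0]],[[0,0,-1.2],[0,0,0]],[[0,0,-1.5],[0,0,0]],[[0,0,-1.8],[0,0,0]],[[0,0,-2.1],[0,0,0]],[[0,0,-2.2],[0,0,0]]]'

```text
time: 6.35
tcp_pos: [485.1, -45.8, 207.3]
ee_rot: [0.523, -0.477, -0.522, -0.476]
ft_force: [-1.0, 1.4, 0.8]
opening: 0.002
```

```bash
python3 - <<'E'
from h import *
from plant import bot
s=bot.get_state();print(s["time"],s["tcp_pos"],s["ft_force"])
t=(s["tcp_pos"][:2]-[482.18,-7.01])@[-.093,.9957];print("tray y",t)
for n in ["side"]:
    p=bot.read_camera(n);a=p["frame"][:,:,::-1]
    cv2.imwrite("pics/side3.png",cv2.resize(a[140:260,190:350],None,fx=5,fy=5,interpolation=cv2.INTER_CUBIC))
E
```

```text
6.35 [485.09083173 -45.76603879 207.26068134] [-1.03351998  1.41639818  0.78214156]
tray y -38.860095170949506
```

View pics/side3.png

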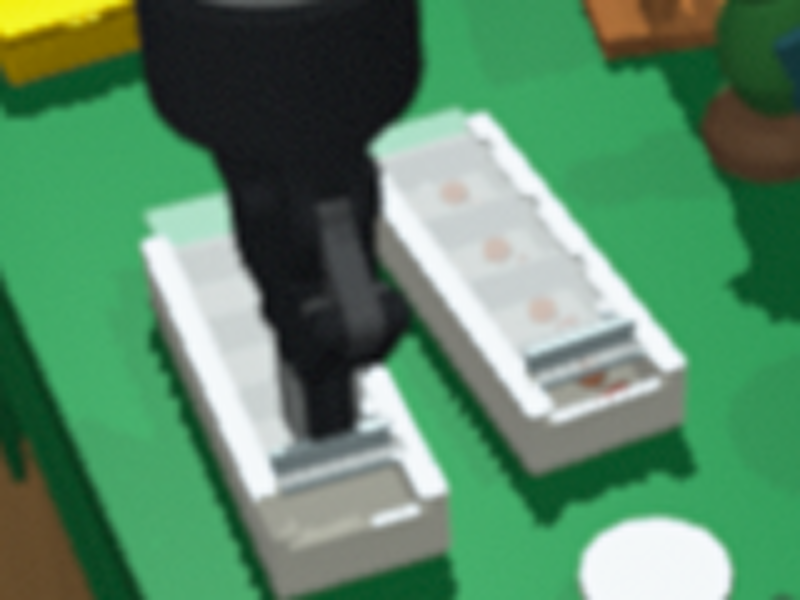

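Request:
jog_arm --increments '[[[0,0,-0.1],[0,0,0]],[[0,0,-0.2],[0,0,0]],[[0,0,-0.3],[0,0,0]],[[0,0,-0.4],[0,0,0]],[[0,0,-0.5],[0,0,0]],[[0,0,-0.6],[0,0,0]],[[0,0,-0.7],[0,0,0]],[[0,0,-0.8],[0,0,0]]]'

```text
time: 7.2
tcp_pos: [485.9, -53.2, 207.3]
ee_rot: [0.523, -0.476, -0.523, -0.476]
ft_force: [0.6, 1.2, 0.6]
opening: -0.0
```

Request:
jog_arm --increments '[[[0,0,-0.05],[0,0,0]],[[0,0,-0.1],[0,0,0]],[[0,0,-0.15],[0,0,0]],[[0,0,-0.2],[0,0,0]],[[0,0,-0.2],[0,0,0]],[[0,0,-0.2],[0,0,0]],[[0,0,-0.2],[0,0,0]],[[0,0,-0.2],[0,0,0]]]'

```text
time: 8.0
tcp_pos: [486.0, -55.2, 207.3]
ee_rot: [0.523, -0.476, -0.523, -0.476]
ft_force: [0.7, -1.0, 0.2]
opening: 0.004
```

```bash
python3 - <<'E'
from h import *
from plant import bot
s=bot.get_state();print(s["time"],s["tcp_pos"],s["ft_force"])
t=(s["tcp_pos"][:2]-[482.18,-7.01])@[-.093,.9957];print("tray y",t)
for n in ["side"]:
    p=bot.read_camera(n);a=p["frame"][:,:,::-1]
    cv2.imwrite("pics/side4.png",cv2.resize(a[140:260,190:350],None,fx=5,fy=5,interpolation=cv2.INTER_CUBIC))
E
```

```text
8.0 [485.96117233 -55.24516518 207.31744894] [ 0.72235264 -1.00571601  0.15369603]
tray y -48.379403001648384
```

View pics/side4.png

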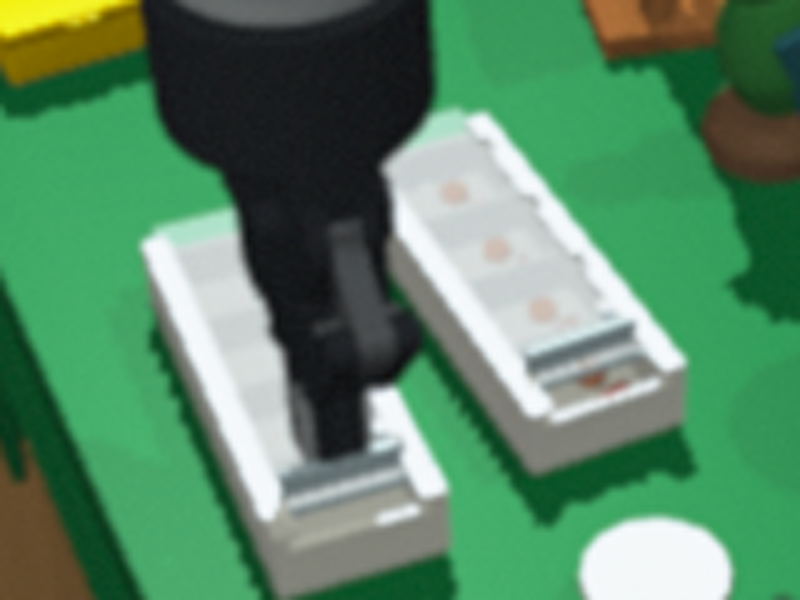

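```bash
cat >> h.py <<'E'
T={"empty":((482.18,-7.01),5.34),"full":((562.44,22.56),9.76)}
def tw(k,P):
    (cx,cy),a=T[k];a=np.radians(a);P=np.atleast_2d(P).astype(float)
    return np.c_[cx+P[:,0]*np.cos(a)-P[:,1]*np.sin(a),cy+P[:,0]*np.sin(a)+P[:,1]*np.cos(a),180+P[:,2]]
def overlay(p,k,ribs,x0,y0,w,h,f,fn,sh=(0,0)):
    a=cv2.resize(p["frame"][y0:y0+h,x0:x0+w,::-1],None,fx=f,fy=f,interpolation=cv2.INTER_CUBIC)
    def L(P,c):
        q=(proj(p,tw(k,P))+0.5-[x0,y0]+np.array(sh))*f
        cv2.polylines(a,[np.round(q).astype(int)],False,c,1)
    L([(-27,-75,25),(27,-75,25),(27,75,25),(-27,75,25),(-27,-75,25)],(0,0,255))
    L([(-27,-75,0),(27,-75,0)],(0,0,255))
    for r,c in ribs:
        L([(-19,r-2,32.5),(19,r-2,32.5),(19,r+2,32.5),(-19,r+2,32.5),(-19,r-2,32.5),(-19,r-2,22.5),(19,r-2,22.5),(19,r-2,32.5)],c)
    cv2.imwrite(fn,a)
E
python3 - <<'E'
from h import *
from plant import bot
p=bot.read_camera("side");np.savez("side4.npz",**{k:p[k] for k in ["frame","z_map","mtx","origin","attitude"]})
overlay(p,"empty",[(-65,(0,255,255))],210,170,80,90,8,"pics/ov4.png")
E
```

```text
(no output)
```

View pics/ov4.png

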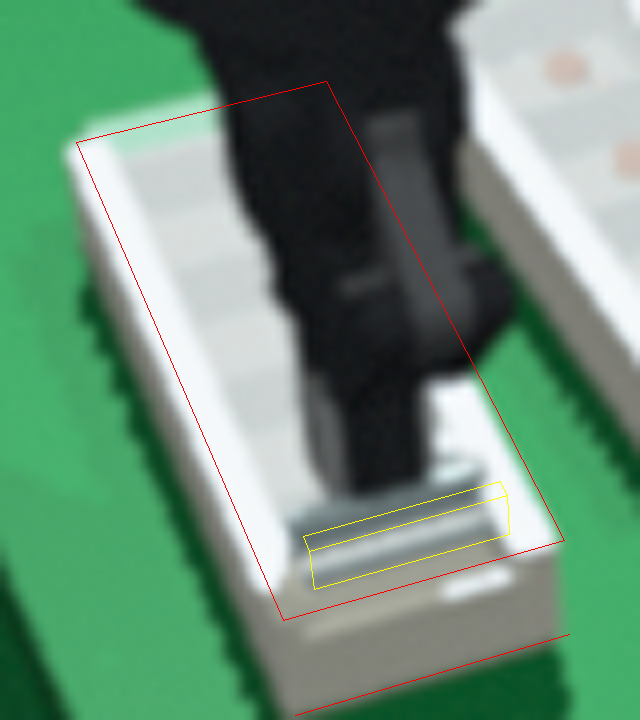

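Request:
jog_arm --increments '[[[0,0,-0.05],[0,0,0]],[[0,0,-0.1],[0,0,0]],[[0,0,-0.15],[0,0,0]],[[0,0,-0.2],[0,0,0]],[[0,0,-0.25],[0,0,0]],[[0,0,-0.3],[0,0,0]],[[0,0,-0.3],[0,0,0]],[[0,0,-0.3],[0,0,0]]]'

```text
time: 8.9
tcp_pos: [486.3, -58.3, 207.3]
ee_rot: [0.523, -0.476, -0.523, -0.476]
ft_force: [-0.5, -0.1, 0.6]
opening: 0.0
```

```bash
python3 - <<'E'
from h import *
from plant import bot
s=bot.get_state();print(s["time"],s["tcp_pos"],s["ft_force"])
p=bot.read_camera("side");print([bot.get_state()["ft_force"].round(1).tolist() for _ in range(1)])
overlay(p,"empty",[(-65,(0,255,255))],210,170,80,90,8,"pics/ov5.png")
E
```

```text
8.9 [486.28984195 -58.26984617 207.28560886] [-0.47010437 -0.10206734  0.61311119]
[[-0.4, -0.1, -0.3]]
```

View pics/ov5.png

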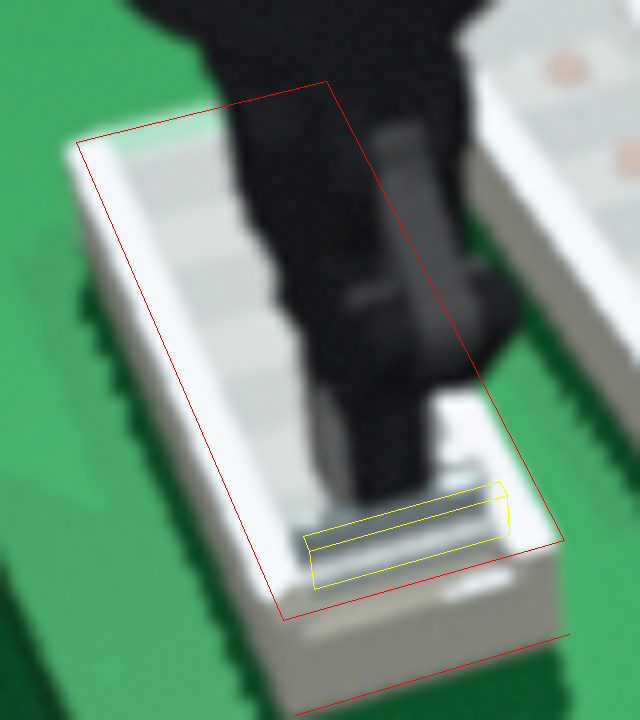

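Request:
jog_arm --increments '[[[0,0,-0.05],[0,0,0]],[[0,0,-0.1],[0,0,0]],[[0,0,-0.15],[0,0,0]],[[0,0,-0.2],[0,0,0]],[[0,0,-0.2],[0,0,0]],[[0,0,-0.2],[0,0,0]],[[0,0,-0.2],[0,0,0]],[[0,0,-0.2],[0,0,0]]]'

```text
time: 9.75
tcp_pos: [486.5, -60.1, 207.3]
ee_rot: [0.523, -0.476, -0.523, -0.476]
ft_force: [0.7, 0.0, -0.7]
opening: -0.002
```

```bash
python3 - <<'E'
from h import *
from plant import bot
s=bot.get_state();print(s["time"],s["tcp_pos"],s["ft_force"])
p=bot.read_camera("side");print([bot.get_state()["ft_force"].round(1).tolist() for _ in range(1)])
overlay(p,"empty",[(-65,(0,255,255))],210,170,80,90,8,"pics/ov6.png")
E
```

```text
9.75 [486.50308466 -60.13786142 207.30159601] [ 0.69219813  0.01832228 -0.66402666]
[[-0.5, -0.7, 0.3]]
```

View pics/ov6.png

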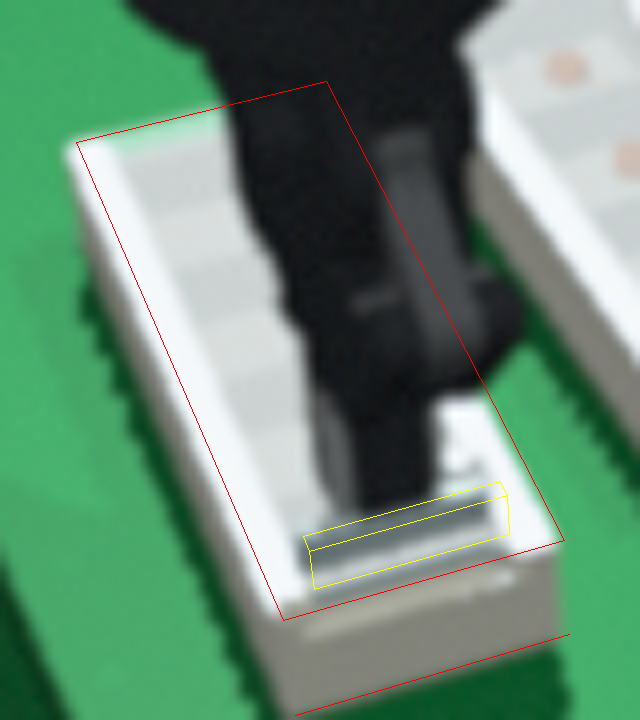

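Request:
jog_arm --increments '[[[0,0,-0.05],[0,0,0]],[[0,0,-0.1],[0,0,0]],[[0,0,-0.15],[0,0,0]],[[0,0,-0.2],[0,0,0]],[[0,0,-0.2],[0,0,0]],[[0,0,-0.2],[0,0,0]],[[0,0,-0.2],[0,0,0]],[[0,0,-0.2],[0,0,0]]]'

```text
time: 10.6
tcp_pos: [486.7, -62.1, 207.3]
ee_rot: [-0.523, 0.476, 0.523, 0.476]
ft_force: [0.2, -0.3, -0.3]
opening: 0.002
```

```bash
python3 - <<'E'
from h import *
from plant import bot
s=bot.get_state();print(s["time"],s["tcp_pos"],s["ft_force"])
p=bot.read_camera("side");print([bot.get_state()["ft_force"].round(1).tolist() for _ in range(1)])
overlay(p,"empty",[(-65,(0,255,255))],210,170,80,90,8,"pics/ov7.png")
E
```

```text
10.6 [486.65219101 -62.06688379 207.28017429] [ 0.1695271  -0.29279299 -0.34471962]
[[-0.4, -0.8, 0.8]]
```

View pics/ov7.png

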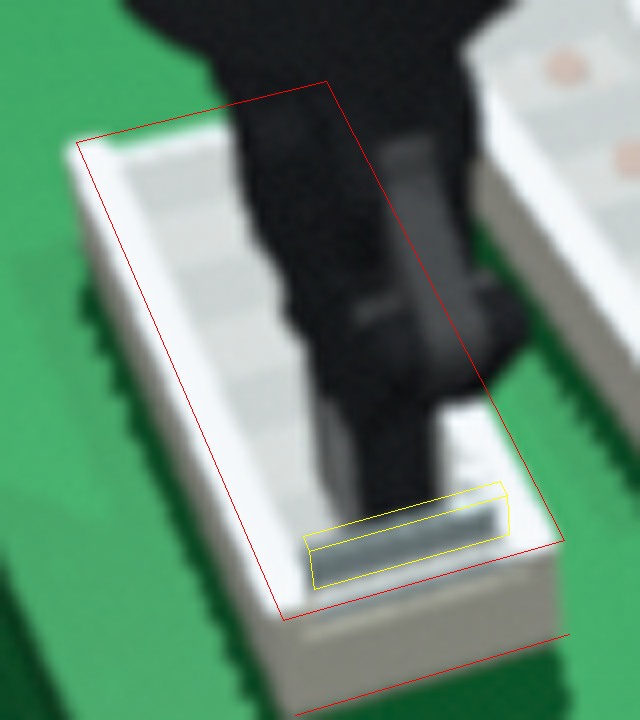

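Request:
jog_arm --increments '[[[0,0,-0.03],[0,0,0]],[[0,0,-0.06],[0,0,0]],[[0,0,-0.09],[0,0,0]],[[0,0,-0.12],[0,0,0]],[[0,0,-0.15],[0,0,0]],[[0,0,-0.15],[0,0,0]],[[0,0,-0.15],[0,0,0]],[[0,0,-0.15],[0,0,0]]]'

```text
time: 11.45
tcp_pos: [486.8, -63.6, 207.3]
ee_rot: [0.523, -0.476, -0.523, -0.476]
ft_force: [0.3, -0.0, 0.8]
opening: -0.002
```

```bash
python3 - <<'E'
from h import *
from plant import bot
s=bot.get_state();print(s["time"],s["tcp_pos"],s["ft_force"])
p=bot.read_camera("side");print([bot.get_state()["ft_force"].round(1).tolist() for _ in range(1)])
overlay(p,"empty",[(-67,(0,255,255))],210,170,80,90,8,"pics/ov8.png")
E
```

```text
11.45 [486.79109064 -63.5692914  207.29684   ] [ 0.31790331 -0.01226432  0.83192525]
[[0.1, 0.5, -0.3]]
```

View pics/ov8.png

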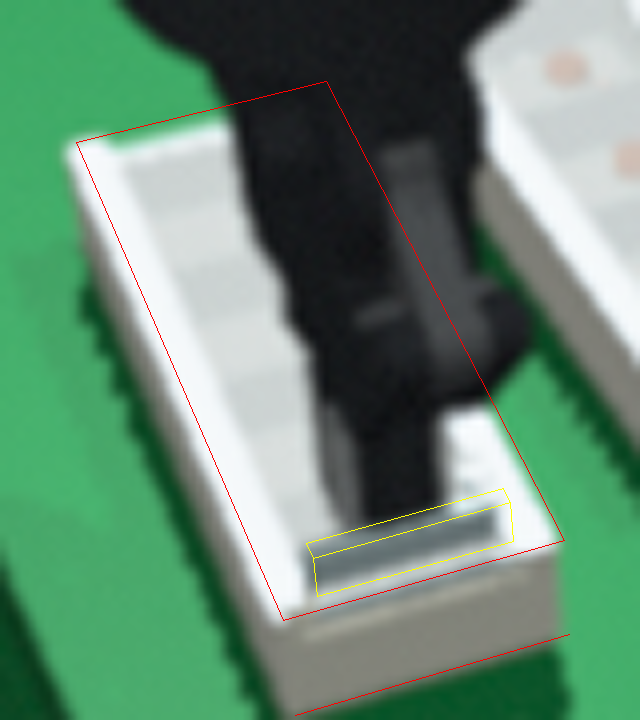

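Request:
jog_arm --increments '[[[0,0,-0.02],[0,0,0]],[[0,0,-0.04],[0,0,0]],[[0,0,-0.06],[0,0,0]],[[0,0,-0.08],[0,0,0]],[[0,0,-0.1],[0,0,0]],[[0,0,-0.1],[0,0,0]],[[0,0,-0.1],[0,0,0]],[[0,0,-0.1],[0,0,0]]]'

```text
time: 12.3
tcp_pos: [486.9, -64.6, 207.3]
ee_rot: [-0.523, 0.476, 0.523, 0.476]
ft_force: [0.5, 0.4, -0.6]
opening: 0.002
```

Request:
jog_arm --increments '[[[0,0,-0.02],[0,0,0]],[[0,0,-0.04],[0,0,0]],[[0,0,-0.06],[0,0,0]],[[0,0,-0.08],[0,0,0]],[[0,0,-0.08],[0,0,0]],[[0,0,-0.08],[0,0,0]],[[0,0,-0.08],[0,0,0]],[[0,0,-0.08],[0,0,0]]]'

```text
time: 13.1
tcp_pos: [486.9, -65.1, 207.2]
ee_rot: [-0.523, 0.476, 0.523, 0.476]
ft_force: [-0.5, 2.4, 0.0]
opening: -0.001
```

Request:
jog_arm --increments '[[[0,0,0.4],[0,0,0]],[[0,0,1.2],[0,0,0]],[[-1,0,1.5],[0,0,0]],[[-3,0,1.5],[0,0,0]],[[-4.5,-1,1.2],[-1,0,0]],[[-4.5,-4,0.8],[-2.5,0,0]],[[-4.5,-7,0.4],[-4,0,0]],[[-4.5,-8.9,0.1],[-4.6,0,0]]]'

```text
time: 13.9
tcp_pos: [577.5, -56.1, 253.6]
ee_rot: [0.543, -0.454, -0.541, -0.455]
ft_force: [-0.5, -0.2, 0.3]
opening: 0.005
```

```bash
python3 - <<'E'
from h import *
from plant import bot
s=bot.get_state();print(s["time"],s["tcp_pos"],s["ft_force"],R.from_quat(s["ee_rot"]).as_matrix().round(4).tolist())
t=(s["tcp_pos"][:2]-np.array(T["full"][0]));a=np.radians(9.76);print("tray",t@[np.cos(a),np.sin(a)],t@[-np.sin(a),np.cos(a)])
for n in ["side","top"]:
    p=bot.read_camera(n);a=p["frame"][:,:,::-1]
    np.savez(f"{n}5.npz",**{k:p[k] for k in ["frame","z_map","mtx","origin","attitude"]})
    if n=="side": cv2.imwrite("pics/side5.png",cv2.resize(a[140:260,190:350],None,fx=5,fy=5,interpolation=cv2.INTER_CUBIC))
    else: cv2.imwrite("pics/top5.png",cv2.resize(a[170:300,250:450],None,fx=4,fy=4,interpolation=cv2.INTER_CUBIC))
E
```

```text
13.9 [577.51518045 -56.10540587 253.57549305] [-0.47333737 -0.15250141  0.29523147] [[0.0024, -0.9848, -0.1735], [-0.001, -0.1735, 0.9848], [-1.0, -0.0022, -0.0014]]
tray 1.5215109864512724 -80.08240850094313
```

View pics/side5.png

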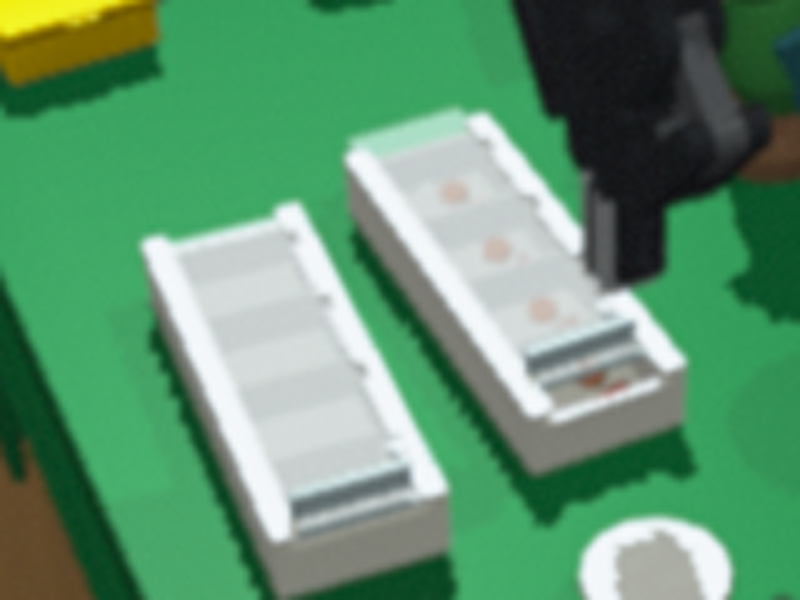

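View pics/top5.png

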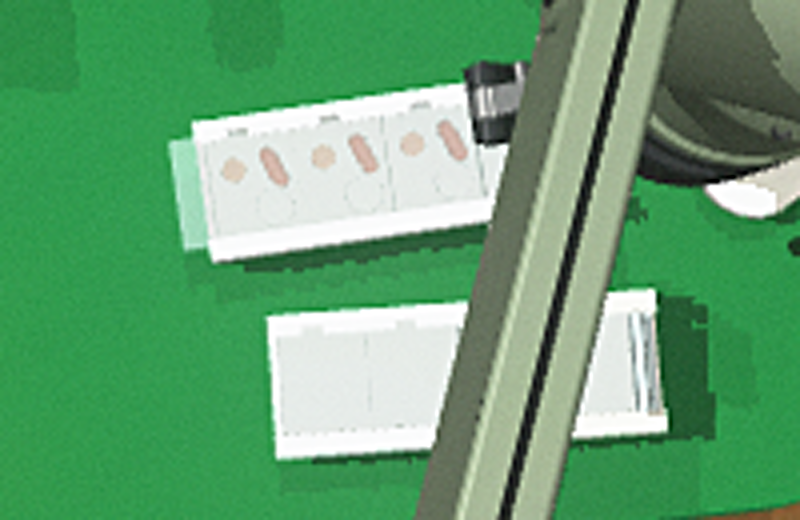

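Request:
jog_arm --increments '[[[0.5,0.1,-0.4],[0,0,0]],[[1.5,0.15,-0.4],[0,0,0]],[[2.5,0.15,-0.4],[0,0,0]],[[3.5,0.15,-0.4],[0,0,0]],[[4.2,0.15,-0.4],[0,0,0]],[[4.6,0.15,-0.4],[0,0,0]],[[4.6,0.15,-0.4],[0,0,0]],[[4.6,0.15,-0.4],[0,0,0]]]'

```text
time: 14.8
tcp_pos: [574.9, -60.3, 206.5]
ee_rot: [0.542, -0.455, -0.541, -0.455]
ft_force: [-0.6, 0.2, 0.2]
opening: 0.0
```

```bash
cat >> h.py <<'E'
def tray(s,k):
    t=(s["tcp_pos"][:2]-np.array(T[k][0]));a=np.radians(T[k][1]);return t@[np.cos(a),np.sin(a)],t@[-np.sin(a),np.cos(a)]
E
python3 - <<'E'
from h import *
from plant import bot
s=bot.get_state();print(s["time"],s["tcp_pos"],s["ft_force"],tray(s,"full"))
p=bot.read_camera("side");a=p["frame"][:,:,::-1]
cv2.imwrite("pics/side6.png",cv2.resize(a[140:260,190:350],None,fx=5,fy=5,interpolation=cv2.INTER_CUBIC))
E
```

```text
14.8 [574.88834658 -60.33612652 206.48977954] [-0.55257835  0.1794393   0.15821526] (np.float64(-1.7845015344272042), np.float64(-83.80659090271492))
```

View pics/side6.png

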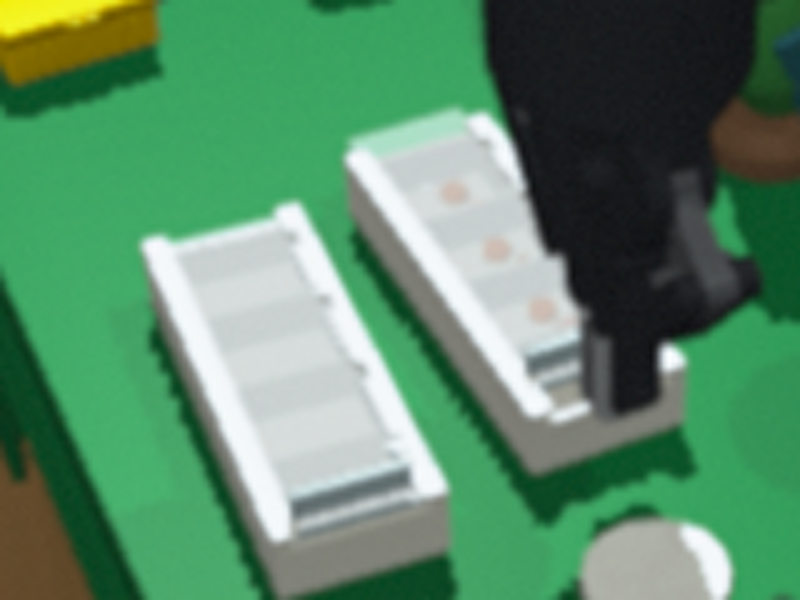

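Request:
jog_arm --increments '[[[-0.1,0.2,0.3],[0,0,0]],[[-0.1,0.3,0.7],[0,0,0]],[[-0.1,0.3,1.1],[0,0,0]],[[-0.1,0.3,1.5],[0,0,0]],[[-0.1,0.3,1.8],[0,0,0]],[[-0.1,0.3,2.1],[0,0,0]],[[-0.1,0.3,2.4],[0,0,0]],[[-0.1,0.3,2.7],[0,0,0]]]'

```text
time: 15.65
tcp_pos: [567.1, -34.4, 207.3]
ee_rot: [0.542, -0.455, -0.541, -0.455]
ft_force: [0.8, -2.5, -0.5]
opening: 0.0
```

```bash

python3 - <<'E'
from h import *
from plant import bot
s=bot.get_state();print(s["time"],s["tcp_pos"],s["ft_force"],tray(s,"full"))
p=bot.read_camera("side");a=p["frame"][:,:,::-1]
cv2.imwrite("pics/side7.png",cv2.resize(a[140:260,190:350],None,fx=5,fy=5,interpolation=cv2.INTER_CUBIC))
E
```

```text
15.65 [567.11857784 -34.39672079 207.30663174] [ 0.84101026 -2.46347051 -0.54373086] (np.float64(-5.044527118031058), np.float64(-56.92547654428742))
```

View pics/side7.png

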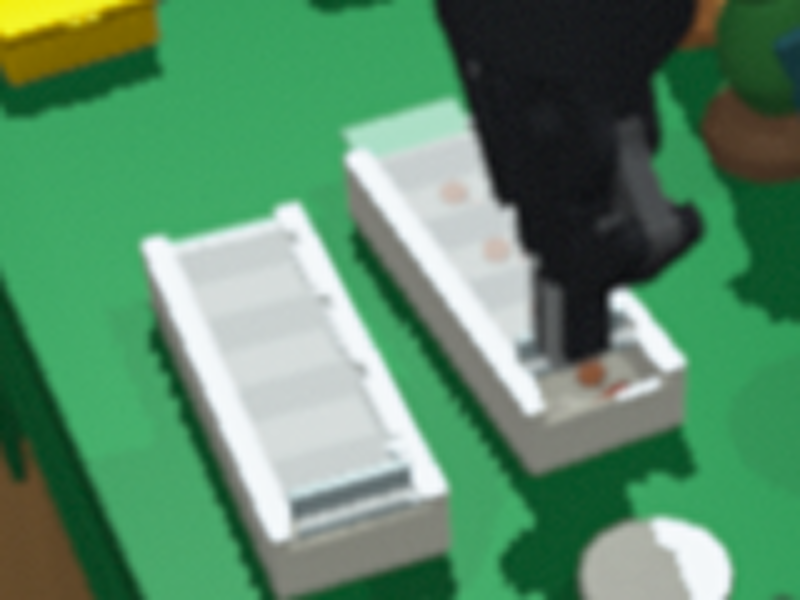

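Request:
jog_arm --increments '[[[0,0,0.3],[0,0,0]],[[0,0,0.6],[0,0,0]],[[0,0,0.9],[0,0,0]],[[0,0,1.2],[0,0,0]],[[0,0,1.5],[0,0,0]],[[0,0,1.8],[0,0,0]],[[0,0,2.1],[0,0,0]],[[0,0,2.4],[0,0,0]]]'

```text
time: 16.5
tcp_pos: [562.8, -10.7, 207.3]
ee_rot: [0.541, -0.455, -0.541, -0.455]
ft_force: [0.0, -1.7, 0.6]
opening: -0.002
```

Request:
jog_arm --increments '[[[0,0,0.2],[0,0,0]],[[0,0,0.4],[0,0,0]],[[0,0,0.6],[0,0,0]],[[0,0,0.8],[0,0,0]],[[0,0,1.0],[0,0,0]],[[0,0,1.2],[0,0,0]],[[0,0,1.3],[0,0,0]],[[0,0,1.3],[0,0,0]]]'

```text
time: 17.3
tcp_pos: [560.7, 2.7, 207.2]
ee_rot: [-0.541, 0.455, 0.542, 0.455]
ft_force: [0.1, 0.1, 0.1]
opening: 0.0
```

```bash

python3 - <<'E'
from h import *
from plant import bot
s=bot.get_state();print(s["time"],s["tcp_pos"],s["ft_force"],tray(s,"full"))
p=bot.read_camera("side");a=p["frame"][:,:,::-1]
cv2.imwrite("pics/side8.png",cv2.resize(a[140:260,190:350],None,fx=5,fy=5,interpolation=cv2.INTER_CUBIC))
p=bot.read_camera("top");a=p["frame"][:,:,::-1]
cv2.imwrite("pics/top8.png",cv2.resize(a[170:300,230:430],None,fx=4,fy=4,interpolation=cv2.INTER_CUBIC))
E
```

```text
17.3 [560.74473985   2.7159409  207.18423803] [0.11622068 0.14034627 0.13566534] (np.float64(-5.034718702716313), np.float64(-19.26946278262423))
```

View pics/side8.png

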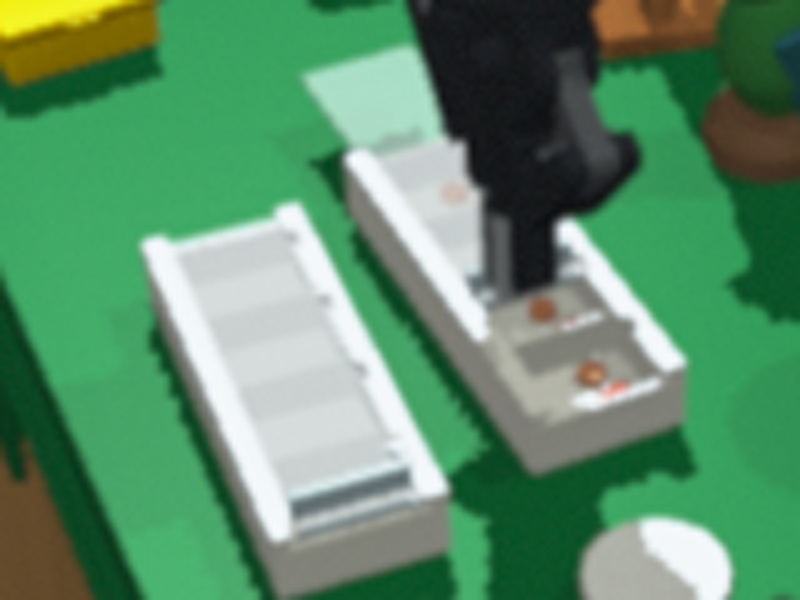

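View pics/top8.png

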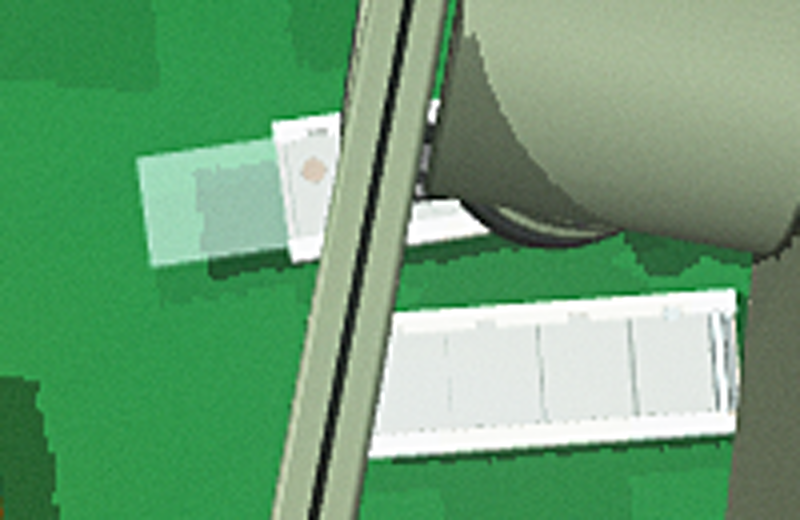

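```bash

python3 - <<'E'
from h import *
from plant import bot
p=dict(np.load("top5.npz"))
def trayxy(k,X):
    t=X[:,:2]-np.array(T[k][0]);a=np.radians(T[k][1]);return np.c_[t@[np.cos(a),np.sin(a)],t@[-np.sin(a),np.cos(a)]].round(1).tolist()
c8=lambda q:np.array(q)/4+[230,170]-.5+.125
print("now lid edge",trayxy("full",back(p,c8([(138,157),(151,267)]),202.5)))
print("tray end",trayxy("full",back(p,c8([(273,122),(292,262)]),205)))
c5=lambda q:np.array(q)/4+[250,170]-.5+.125
print("before lid edge",trayxy("full",back(p,c5([(170,141),(185,250)]),202.5)))
print("tray end",trayxy("full",back(p,c5([(193,122),(212,262)]),205)))
print("empty shut rib(mid 2 lines)",trayxy("empty",back(p,c5([(640,362)]),212.5)),"ends",trayxy("empty",back(p,c5([(267,317),(276,459),(655,290),(666,431)]),205)))
E
```

```text
now lid edge [[21.4, 129.3], [-21.8, 129.9]]
tray end [[27.2, 75.2], [-27.8, 75.3]]
before lid edge [[21.3, 85.2], [-21.6, 85.2]]
tray end [[27.2, 75.2], [-27.8, 75.3]]
empty shut rib(mid 2 lines) [[0.2, -65.5]] ends [[26.6, 75.1], [-27.4, 75.1], [27.0, -74.9], [-26.8, -74.5]]
```

Request:
jog_arm --increments '[[[0,0,0.15],[0,0,0]],[[0,0,0.3],[0,0,0]],[[0,0,0.45],[0,0,0]],[[0,0,0.6],[0,0,0]],[[0,0,0.75],[0,0,0]],[[0,0,0.9],[0,0,0]],[[0,0,1.0],[0,0,0]],[[0,0,1.0],[0,0,0]]]'

```text
time: 18.2
tcp_pos: [558.9, 12.4, 207.3]
ee_rot: [-0.541, 0.455, 0.542, 0.455]
ft_force: [0.7, 0.0, -0.0]
opening: -0.004
```

```bash
cat > look.py <<'E'
import sys
from h import *
from plant import bot
n=sys.argv[1]
s=bot.get_state();print(s["time"],s["tcp_pos"].round(2),s["ft_force"].round(2),tray(s,"full"))
p=bot.read_camera("side");a=p["frame"][:,:,::-1]
b=cv2.resize(a[140:240,235:320],None,fx=6,fy=6,interpolation=cv2.INTER_CUBIC)[:560,:400]
p=bot.read_camera("top");a=p["frame"][:,:,::-1]
np.savez(f"top{n}.npz",**{k:p[k] for k in ["frame","z_map","mtx","origin","attitude"]})
c=cv2.resize(a[190:250,240:310],None,fx=6,fy=6,interpolation=cv2.INTER_CUBIC)
o=np.zeros((560,800,3),np.uint8);o[:b.shape[0],:400]=b[:, :400];o[:c.shape[0],400:]=c[:,:400]
cv2.imwrite(f"pics/L{n}.png",o)
# lid edge along lines of constant tray x
f=cv2.cvtColor(p["frame"],cv2.COLOR_RGB2LAB).astype(np.float32)
ys=np.arange(90,165,.25);acc=[]
for x in (-14,-10,-6,-2,2,6,10,14):
    uv=proj(p,tw("full",np.c_[np.full(len(ys),x),ys,np.full(len(ys),22.5)])).astype(np.float32)
    acc.append(cv2.remap(f,uv[None,:,0],uv[None,:,1],cv2.INTER_LINEAR)[0])
m=np.mean(acc,0)[:,0];g=np.gradient(cv2.GaussianBlur(m[None],(0,0),3)[0]);i=np.argmin(g[8:-8])+8
print("lid edge",ys[i],"est open",ys[i]-75)
E
python3 look.py 9; python3 - <<'E'
E
```

```text
18.2 [558.89  12.43 207.33] [ 0.71  0.02 -0.01] (np.float64(-5.220766493886399), np.float64(-9.38473737041328))
lid edge 140.0 est open 65.0
```

View pics/L9.png

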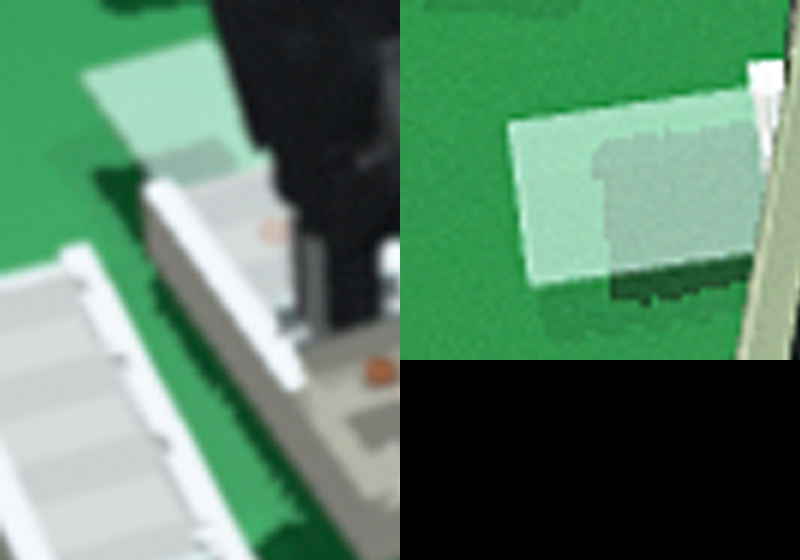

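Request:
jog_arm --increments '[[[0,0,0.06],[0,0,0]],[[0,0,0.12],[0,0,0]],[[0,0,0.18],[0,0,0]],[[0,0,0.24],[0,0,0]],[[0,0,0.3],[0,0,0]],[[0,0,0.3],[0,0,0]],[[0,0,0.3],[0,0,0]],[[0,0,0.3],[0,0,0]]]'

```text
time: 19.1
tcp_pos: [558.5, 15.1, 207.3]
ee_rot: [-0.541, 0.455, 0.541, 0.455]
ft_force: [-0.3, -0.0, 0.9]
opening: 0.0
```

```bash
python3 look.py 10
```

```text
19.1 [558.47  15.13 207.25] [-0.33 -0.03  0.9 ] (np.float64(-5.172312148026348), np.float64(-6.644527508842821))
lid edge 146.5 est open 71.5
```

Request:
jog_arm --increments '[[[0,0,0.03],[0,0,0]],[[0,0,0.06],[0,0,0]],[[0,0,0.09],[0,0,0]],[[0,0,0.12],[0,0,0]],[[0,0,0.12],[0,0,0]],[[0,0,0.12],[0,0,0]],[[0,0,0.12],[0,0,0]],[[0,0,0.12],[0,0,0]]]'

```text
time: 20.0
tcp_pos: [558.3, 16.2, 207.3]
ee_rot: [-0.541, 0.455, 0.541, 0.455]
ft_force: [0.3, 0.3, -0.3]
opening: 0.001
```

```bash
python3 look.py 11
```

```text
20.0 [558.27  16.19 207.28] [ 0.27  0.31 -0.3 ] (np.float64(-5.192802001244507), np.float64(-5.567388701904428))
lid edge 146.5 est open 71.5
```

Request:
jog_arm --increments '[[[0,0,-0.4],[0,0,0]],[[0,0,-1.2],[0,0,0]],[[-1,0,-1.5],[0,0,0]],[[-4,0,-1.5],[0,0,0]],[[-8,0,-1.5],[0,0,0]],[[-10,1,0],[0,0,0]],[[-10,3,4],[0,0,0]],[[-10,5,8],[0,0,0]]]'

```text
time: 20.9
tcp_pos: [495.7, 86.4, 309.5]
ee_rot: [0.542, -0.455, -0.54, -0.457]
ft_force: [-0.6, 0.2, 0.2]
opening: 0.002
```

Request:
jog_arm --increments '[[[0,1,4],[0,0,0]],[[0,2,8],[0,0,0]],[[0,3,12],[0,0,0]],[[0,4,16],[0,0,0]],[[0,5,20],[0,0,0]],[[0,6,23],[0,0,0]],[[0,7,25],[0,0,0]],[[0,7,25],[0,0,0]]]'

```text
time: 21.7
tcp_pos: [382.0, 322.5, 308.2]
ee_rot: [-0.542, 0.453, 0.542, 0.454]
ft_force: [0.5, 0.4, 0.2]
opening: -0.001
```

```bash
python3 look.py 12; python3 - <<'E'
from h import *
from plant import bot
p=bot.read_camera("side");cv2.imwrite("pics/sideF.png",p["frame"][:,:,::-1])
for t in ["lota","mirror","pillbox","clip","tin"]: print(t,[(np.round(d["point"],1).tolist(),round(d["p"],2)) for d in bot.recognise(t,p)][:1])
p=bot.read_camera("top");a=p["frame"][:,:,::-1]
cv2.imwrite("pics/topF.png",cv2.resize(a[120:320,180:446],None,fx=3,fy=3,interpolation=cv2.INTER_CUBIC)[:600,:800])
# shut reference for the lid edge: empty lid
E
```

```text
21.7 [381.98 322.45 308.23] [0.47 0.37 0.23] (np.float64(-127.00851029560144), np.float64(326.14536343569335))
lid edge 146.5 est open 71.5
lota [([695.9, -79.9, 244.1], 0.82)]
mirror [([486.3, -18.3, 199.7], 0.73)]
pillbox [([445.7, 214.1, 201.8], 0.72)]
clip []
tin [([564.2, -128.6, 195.4], 0.93)]
```

View pics/topF.png

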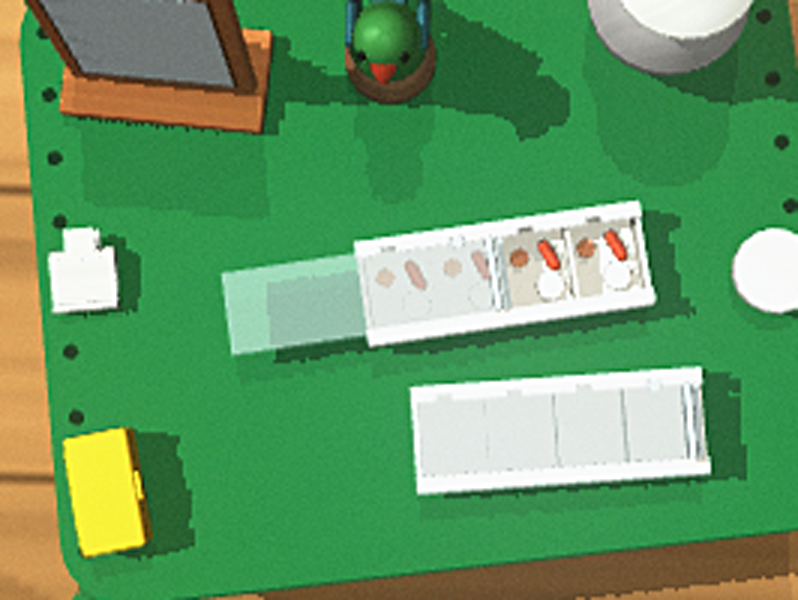

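View pics/sideF.png

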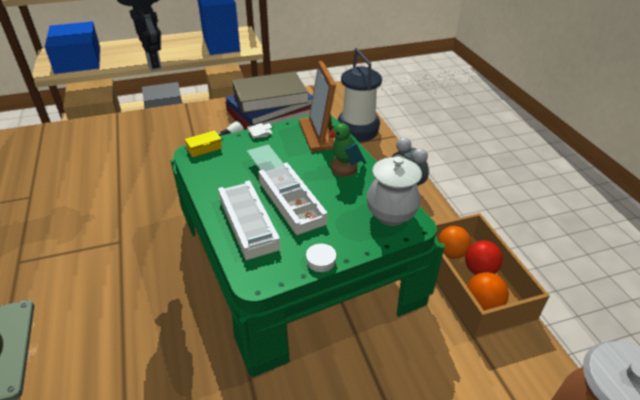

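```bash
python3 -c "
from plant import bot
print(bot.finish_job())"
```

```text
the job is handed in; nothing more can be done
None
```

I shut the empty tray's lid first, then opened the filled tray's lid to its second click. I handed the job in at about 22 s, with the arm clear of everything.

- **Empty tray:** I pushed the lid with the closed fingertip until it pulled itself in and sat flush. A light push of 2.4 N after that met a firm stop, and the last pictures show it fully shut.
- **Filled tray:** I pushed the lid past its first stop, then in small steps until the second one pulled it in. The lid jumped from about 65 mm to 71.5 mm open for 2.7 mm of push, and stayed at 71.5 mm through a further 1 mm of fingertip travel. It read the same after I withdrew. The nominal opening is 72 mm, and my estimate is good to about 1 mm.
- **Compartments:** The last top view shows the first two open and the third and fourth covered.
- **Forces:** The highest reading at the end of any move was about 2.5 N. Forces were only read there, so the brief peaks at each click were not seen.
- **Other things on the stand:** They look unmoved in the top and side pictures, and the networks found the lota, tin and pillbox within about 4 mm of where they started.
- **Checks that failed:** The network missed the clip and mistook an empty-tray spot for the mirror. I judged both by eye from the pictures, where they look the same as at the start. I did not re-run the network on the parrot, which also looks unmoved.

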